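# Ready the record vacuum: stopper the flask, set the suction valve

## Robot

A 6-joint arm with a two-finger parallel gripper is mounted at the origin on the work surface. World frame = base frame: x ahead of the robot, y to its left, z up, the work surface at z = 0. Lengths are in mm, angles in rad, forces in N, time in s.
With the tool pointing down it reaches from about 350 to 775 mm from the base axis. Payload 7.3 kg.
Tool frame: the origin (TCP) lies on the centre line of the jaws, within the pads' length; the fingertips stand 14 mm ahead of it and the grasp point (between the pads) lies 5 mm behind it; z points along the fingers, y is the line along which they close (so a half turn about z gives the same grasp; the last joint's range is limited). The gripper opens to 92 mm and grips with 3 to 60 N. Pads are 19 mm wide; open, the fingers measure 130 mm over their backs; the gripper's body (75 mm by 190 mm) begins 47 mm behind the grasp point.
Start: joints at [1.139, 0.342, 1.524, -0, 1.275, -0.146], TCP at [147.995, 503.727, 240.741] pointing down, gripper open.
Joint ranges: [-2.53, 2.53], [-0.77, 2.02], [0.04, 2.7], [-1, 4.14], [0.28, 2.66], [-3.11, 3.11]. Speed limits (rad/s): [2.57, 2.57, 3.14, 3.14, 3.14, 3.14].

## Interface

Orientations are given as [roll, pitch, yaw] about the fixed x, y, z axes, in that order (R = Rz(yaw) Ry(pitch) Rx(roll)).
In Python, from plant import get_obs, capture, bot, spot_in, trace, pinpoint gives the robot as it stands.
- The arm moves only by the tool play_rows, never from a script. Its argument "rows" is a list of rows, each a list of 2 entries, a list of its own where there are three numbers: the shift along the world's x, y, z in units of 3 cm (1.0 is 3 cm), then the turn, a rotation vector about the world's x, y, z in units of 8 degrees (1.0 is 8 degrees). A call has 1 to 12 rows; each row shifts and turns the commanded pose from where the row before left it; what a row does not reach is not made up. A row lasts 1/8 s, in which the tool goes at most 62.5 mm and 10.7 degrees, less where a joint would pass 70% of its speed; a pose out of reach is approached as far as the arm can. A call with a number of a shift or a turn outside -1 to 1 is refused whole. A call with a gripper value outside its range is refused whole. "hand" is the opening, from -1 (shut) to 1 (fully open), set as the call begins (left out, the last holds). The fingers move at their own pace and stop on an object; the grip force is fixed at half the most. Time passes only in rows, so rows that do not move let the fingers close. It gives the time, the measured TCP pose, the force, the opening and the grip force at its end, in the units of the state.
- get_obs(): the state, without advancing time (a new reading comes with each control period).
- capture(name): name is "side" or "top"; returns a dict with "frame" (384x512x3 uint8, red, green, blue), "fov_y" (degrees; the focal length in pixels is half the picture's height over the tangent of half this angle, whatever the lens; pixels are square), "cx", "cy" (the principal point, pixels), "dist" ([k1, k2, p1, p2, k3] as OpenCV has them; the pictures are not rectified), "rvec" (rotation vector, rad) and "tvec" (3), from world to camera coordinates, as OpenCV has them. Camera axes: x right, y down, z forward; pixel columns grow to the right and rows downward; lengths in mm; the calibration is good to about 2 mm. A picture is of the moment at which its call begins. There is no depth.
- bot.close_job(): hands the job in; it is judged then, once.
Trained networks look in the newest picture that a camera, given by its name, has taken for a name from the list of things; names that differ only in an ending like _2 or _b are one class to them, and where a whole thing is asked for, a point or a joint stands for the part that bears it (a point fixed in the world has none). Each returns a list of dicts, best first, with "p" (0 to 1); they miss things now and then, are a little off and sometimes report something else, mostly with a low value. They report only what shows in the picture. A call takes as long as a camera call. They do not tell look-alikes from the thing itself.
- spot_in(query, camera): "at" ([row, column] in pixels, amid what is visible of it).
- trace(query, camera): "mask" (384x512 bool, what is visible of it) and "at" ([row, column] in pixels, amid what is visible of it).
- pinpoint(query, camera): "at" ([row, column] in pixels: a listed point, or the origin of a listed thing).
The state is a dict: "time": time; "joint_positions": joint angles; "dq": joint speeds; "tau": joint torques, N m; "tool_pos": TCP position; "tcp_rot": TCP orientation; "contact_force": force on the tool from outside, world axes, zero at the start; "moment": the same for the moment, N m; "grip_width": finger opening in mm; "finger_force": force on a finger pad.
Only numpy, scipy, OpenCV 4.12 (cv2) and the standard library are available. Lean on these libraries where they do the work, as an engineer would, in place of code of your own. Each camera call takes 0.05 s, during which the arm holds its last target. There are 200 camera calls.

## Task

Get the record vacuum ready: first gently set the stopper from the white coaster upright into the neck of the glass flask, with its collar fully down on the rim, and let go of it. Then turn the red valve lever until it points straight at the yellow tab, and leave it there. Leave the tumbler, record weight, green adapter, brush and remote control where they are.

Things in the scene. Friction and masses are not known exactly. Their poses are not given: they have to be found in the camera images.
- unit: the record vacuum, fixed to the shelf: a grey pump housing 260 x 260 x 70 mm, with a side tray on its +y side carrying a glass flask. Origin: under the centre of the housing, on the shelf. The flask axis is at x 20, y 200 in this frame, the valve axis at x 50, y 60 (mm)
- flask_rim (a point): centre of the mouth of the glass flask, 130 mm above the shelf; fixed to the unit, its axes parallel to the unit's. The neck is an upright tube 45 mm long, bore 40 mm, outside diameter 48 mm, wall 4 mm; below it the flask widens to 92 mm. A thin copper pipe leaves the neck 36 mm below the rim towards the valve
- pivot (a point): point on the upright valve axis at mid-height of the lever arm, 114 mm above the shelf and 44 mm above the housing's top; axes parallel to the unit's
- lever (a joint): angle of the red valve lever about the upright axis through point pivot, rad, 0 to 1.571. At 0 (closed) the lever points from the pivot along the unit's -x, at 1.571 (fully open) along the unit's -y; it grows anticlockwise seen from above. Stiff (about 0.25 N m), it stays where it is left
- lever_tip (a point): middle of the end face of the red lever arm, 100 mm from the valve axis. The arm is 18 mm wide and 14 mm high, its underside 107 mm and its top 121 mm above the shelf, with free space of 37 mm under it down to the housing's top. The point turns with the lever: its own -x is the direction the lever points in
- tab_mark (a point): top centre of the fixed yellow tab that marks the wanted opening: an upright tab 22 mm (radial) x 10 mm x 46 mm on top of the housing, centred 122 mm from the valve axis, its top 116 mm above the shelf. Its own -x points from the valve axis to the tab. The lever is set when its direction from the pivot is that of the tab
- stopper: loose tapered stopper, 80 mm tall, 80 g, standing upright on the coaster, origin at the centre of its foot, z up: a black rubber plug tapering from 25 mm at the foot to 35 mm over 38 mm, a black collar 54 mm in diameter and 7 mm thick (38 to 45 mm up), and an orange cylindrical knob 28 mm in diameter (45 to 80 mm up)
- collar (a point): centre of the underside of the stopper's collar, 38 mm above its foot, on its axis; fully home it lies at point flask_rim
- stopper_grip (a point): point on the stopper's axis inside the orange knob, 64 mm above its foot: good to grip from above
- coaster: loose white ceramic coaster 100 mm in diameter, 8 mm thick, under the stopper; origin at the centre of its underside
- tumbler: loose empty glass tumbler 76 mm in diameter, 90 mm tall, origin at the centre of its underside; leave alone
- weight: loose aluminium record weight 78 mm in diameter, 45 mm tall, origin at the centre of its underside; leave alone
- adapter: loose green plastic 45 adapter, disc 64 mm in diameter, 12 mm thick, origin at the centre of its underside; leave alone
- brush: loose black carbon-fibre stylus brush, 35 x 110 x 32 mm, origin at the centre of its underside; leave alone
- remote: loose black remote control 45 x 160 x 18 mm, origin at the centre of its underside; leave alone
Things that resemble listed ones, but are neither listed nor needed, are in the scene too. Of the things shaped like the stopper, the black one is meant.

How it is judged:
By the outcome, as a careful person would: the job done as asked, in the order asked, and still so for the second after the job is handed in, with the robot touching nothing.
It also fails if it takes over 51 s, if anything falls off the work surface, if the arm or the gripper's body presses on something with over 40 N, if the wrist force passes 120 N, or if a joint passes its speed limit or range.

## Working session

There is one attempt and no reset: what is moved stays moved. The work goes in short steps, Python scripts to look and compute and a tool call to move; the robot and the scene stay as the last step left them, time stands still between calls to the robot, and variables do not carry over. Pictures are saved under pics/ and viewed, at most 10 in all, crops included, and the job is handed in when it is done.

Besides the shell and the picture viewer there is one more tool, called as a command line: name --argument value ..., lists and objects as JSON in quotes. play_rows: Moves the arm, as the interface text tells. Shifts and turns lie within -1 to 1; 1 stands for 3 cm of shift or 8 degrees of turn. Its arguments: {"type":"object","properties":{"rows":{"type":"array"},"hand":{"type":"number"}},"required":["rows"]}

```bash
mkdir -p pics; cat > h.py <<'E'
import numpy as np, cv2
from plant import get_obs, capture, bot, spot_in, trace, pinpoint
def cam(c):
    f=192/np.tan(np.radians(c['fov_y'])/2)
    K=np.array([[f,0,c['cx']],[0,f,c['cy']],[0,0,1.]])
    R=cv2.Rodrigues(np.array(c['rvec'],float))[0]
    return K,np.array(c['dist'],float),R,np.array(c['tvec'],float)
def ray(c,at):
    K,d,R,t=cam(c)
    u=cv2.undistortPointsIter(np.array([[[at[1],at[0]]]],float),K,d,None,None,(3,100,1e-10))[0,0]
    return -R.T@t, R.T@np.array([u[0],u[1],1.])
def atz(c,at,z):
    o,v=ray(c,at); return o+v*(z-o[2])/v[2]
def tri(rs):
    A=np.zeros((3,3));b=np.zeros(3)
    for o,v in rs:
        v=v/np.linalg.norm(v);P=np.eye(3)-np.outer(v,v);A+=P;b+=P@o
    return np.linalg.solve(A,b)
def proj(c,p):
    K,d,R,t=cam(c)
    q=cv2.projectPoints(np.array(p,float).reshape(-1,1,3),np.array(c['rvec'],float),t,K,d)[0].reshape(-1,2)
    return q[:,::-1]
E
python3 - <<'E'
from h import *
np.set_printoptions(precision=1,suppress=True)
cs={n:capture(n) for n in('side','top')}
im=[]
for n,c in cs.items():
    cv2.imwrite(f'pics/{n}0.png',c['frame'][...,::-1])
    print(n,c['fov_y'],c['dist'],'campos',ray(c,(192,256))[0])
Z=dict(flask_rim=130,pivot=114,lever_tip=114,tab_mark=116,collar=46,stopper_grip=72,stopper=8,unit=0,coaster=0,tumbler=0,weight=0,adapter=0,brush=0,remote=0)
for q,z in Z.items():
    for n,c in cs.items():
        for r in pinpoint(q,n)[:3]:
            if r['p']>.15: print(q,n,round(r['p'],2),np.array(r['at']),atz(c,r['at'],z))
E
```

```text
side 45.30841424425783 [0.1 0.  0.  0.  0. ] campos [-234.  -800.8  888. ]
top 46.05101435914109 [-0.1  0.   0.   0.   0. ] campos [ 450.9  -29.8 1590.9]
flask_rim side 0.81 [169.5 218.6] [536.8  53.7 130. ]
flask_rim top 0.75 [207.6 221.4] [539.5  50.9 130. ]
flask_rim top 0.31 [217.  353.5] [ 514.9 -379.9  130. ]
pivot side 0.55 [183.9 269.9] [595.3 -96.8 114. ]
pivot top 0.67 [190.6 263.8] [598.5 -86.3 114. ]
lever_tip side 0.53 [206.5 254.2] [ 487.  -132.3  114. ]
lever_tip side 0.27 [202.8 286.4] [ 555.9 -189.2  114. ]
lever_tip top 0.48 [221.4 272.1] [ 497.7 -114.6  114. ]
tab_mark side 0.62 [202.3 286.2] [ 555.3 -188.9  116. ]
tab_mark top 0.54 [205.  299.3] [ 552.6 -203.4  116. ]
tab_mark top 0.49 [143.  226.5] [755.   39.3 116. ]
tab_mark top 0.42 [145.7 269. ] [ 748.3 -101.7  116. ]
collar side 0.97 [263.1 341.2] [ 519.4 -396.4   46. ]
collar side 0.96 [292.9 305.3] [ 382.2 -385.6   46. ]
collar side 0.77 [312.3 348.8] [ 400.3 -493.6   46. ]
collar top 0.75 [217.4 356.6] [ 517.3 -410.9   46. ]
collar top 0.46 [247.4 382.2] [ 414.7 -500.3   46. ]
collar top 0.45 [256.  346.8
[... 987 characters left out ...]
.4] [ 532.5 -399.9    0. ]
tumbler side 0.61 [187.2 145.9] [440.5 309.5   0. ]
tumbler top 0.95 [232.1 153.9] [457.5 293.7   0. ]
weight side 0.58 [169.9 273.8] [790.2  50.6   0. ]
weight top 0.84 [142.5 225. ] [780.6  50.2   0. ]
weight top 0.35 [216.7 355. ] [ 521.7 -416.4    0. ]
adapter side 0.56 [169.7 219.2] [669.5 197.7   0. ]
adapter side 0.55 [247.3 381. ] [ 682.9 -424.3    0. ]
adapter top 0.68 [169.6 358. ] [ 691.1 -428.7    0. ]
brush side 0.48 [156.9 206.7] [699.6 292.5   0. ]
brush top 0.52 [171.2 150.6] [673.  312.7   0. ]
remote side 0.75 [186.3 307.8] [787.  -97.8   0. ]
remote top 0.79 [145.1 270.5] [ 774.  -112.8    0. ]
remote top 0.34 [218.8 272. ] [ 510.5 -120.7    0. ]
```

View pics/side0.png

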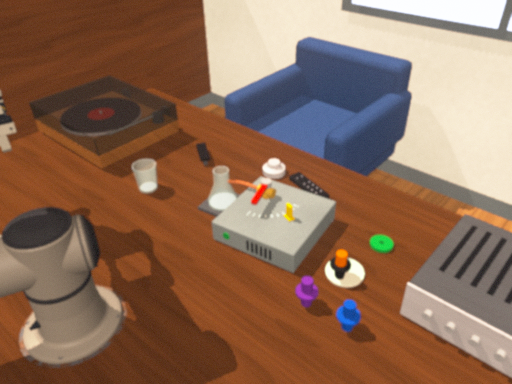

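View pics/top0.png

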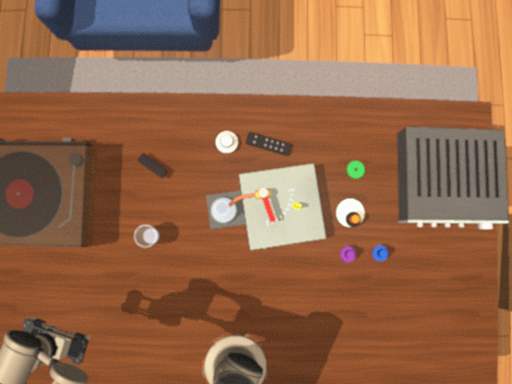

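The side picture shows three stopper-shaped things:
- Black with an orange knob on the white coaster, at (row 265, col 341).
- Purple, at (290, 307).
- Blue, at (315, 348).

The black one on the coaster fits the description. In the top picture the stopper is at (218, 354), the flask at (209, 222) and the housing around (206, 283). I'll confirm this in a crop and fit the unit's pose.

```bash
python3 - <<'E'
from h import *
import pickle
cs={n:capture(n) for n in('side','top')}
pickle.dump(cs,open('cs.pkl','wb'))
s=cs['side']['frame'][155:345,195:385,::-1]; t=cs['top']['frame'][150:275,200:400,::-1]
a=cv2.resize(s,(400,400),interpolation=cv2.INTER_CUBIC)
b=cv2.resize(t,(800,500),interpolation=cv2.INTER_CUBIC)
cv2.imwrite('pics/s1.png',cv2.resize(s,(590,590),interpolation=cv2.INTER_CUBIC)); cv2.imwrite('pics/t1.png',b)
E
```

```text
(no output)
```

View pics/s1.png

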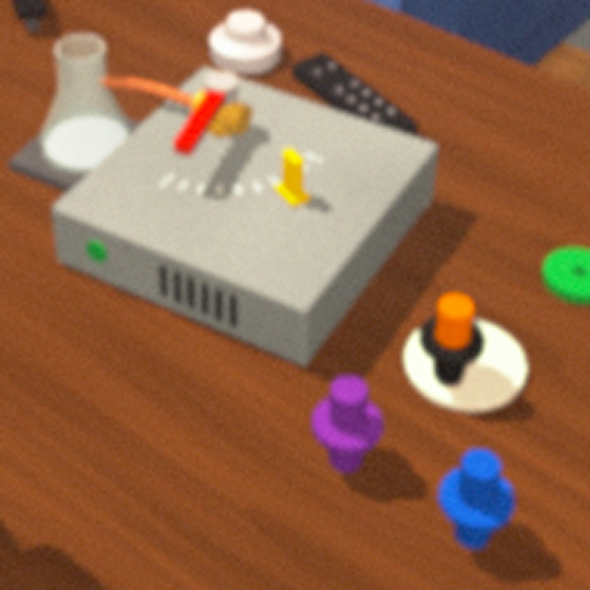

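View pics/t1.png

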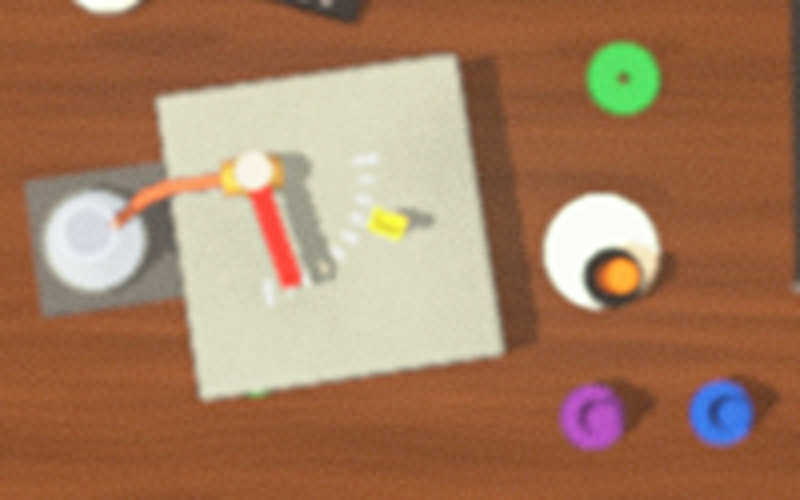

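The crops confirm it: the stopper is black with an orange knob, off-centre on the coaster, with knob top at top-crop (620, 272). The housing's top corners in the top crop are at (157,97), (457,55), (503,355) and (202,400). The lever tip is at (290,287), the hub at (253,170) and the yellow tab at (388,220).

```bash
python3 - <<'E'
from h import *
import pickle
from scipy.optimize import least_squares
np.set_printoptions(precision=2,suppress=True)
cs=pickle.load(open('cs.pkl','rb'))
T=lambda u,v:(150+(v+.5)/4-.5,200+(u+.5)/4-.5)
k=190/590; S=lambda u,v:(155+(v+.5)*k-.5,195+(u+.5)*k-.5)
g=lambda q,n:[r['at'] for r in pinpoint(q,n)][0]
obs=dict(top=dict(c=[T(157,97),T(457,55),T(503,355),T(202,400)],rim=g('flask_rim','top'),tip=T(290,286),tab=T(388,220),piv=T(253,170)),
 side=dict(c=[None,S(437,147),S(305,308),S(53,210)],rim=S(81,46),tip=S(184,148),tab=S(291,151),piv=None))
print(obs['top']['rim'],T(87,228),g('flask_rim','side'),obs['side']['rim'])
C=[(130,130,70),(130,-130,70),(-130,-130,70),(-130,130,70)]
def pts(p):
    x,y,w,a,b=p; Rm=np.array([[np.cos(w),-np.sin(w)],[np.sin(w),np.cos(w)]])
    loc=C+[(20,200,130),(50-100*np.cos(a),60-100*np.sin(a),114),(50-122*np.cos(b),60-122*np.sin(b),116),(50,60,130)]
    return np.array([[*(Rm@np.array(l[:2])+[x,y]),l[2]] for l in loc])
def res(p,ns):
    P=pts(p);r=[]
    for n in ns:
        o=obs[n]; L=o['c']+[o['rim'],o['tip'],o['tab'],None]
        q=proj(cs[n],P)
        r+=[q[i]-L[i] for i in range(8) if L[i] is not None]
    return np.ravel(r)
for ns in(['top'],['side'],['top','side']):
    f=least_squares(res,[551,-152,.15,.1,1.],args=(ns,),loss='soft_l1')
    print(ns,f.x,'deg',np.degrees(f.x[2:]));P=pts(f.x);print(P[4:]);print(res(f.x,ns).reshape(-1,2).T)
# stopper knob by silhouette centroid
def mask(n):
    h=cv2.cvtColor(cs[n]['frame'],cv2.COLOR_RGB2HSV); m=cv2.inRange(h,(5,190,150),(22,255,255))
    c={'side':(257,341),'top':(219,353)}[n]; z=np.zeros_like(m); z[c[0]-14:c[0]+14,c[1]-14:c[1]+14]=m[c[0]-14:c[0]+14,c[1]-14:c[1]+14]; return z
th=np.linspace(0,2*np.pi,40)
def cen(n,x,y):
    ring=np.array([[x+14*np.cos(a),y+14*np.sin(a),z] for z in(53,88) for a in th])
    h=cv2.convexHull(proj(cs[n],ring)[:,::-1].astype(np.float32)); m=cv2.moments(h)
    return np.array([m['m01'],m['m10']])/m['m00'],m['m00']
M={n:mask(n) for n in cs}
ctr={n:np.argwhere(M[n]).mean(0) for n in cs}
for ns in(['top'],['side'],['top','side']):
    f=least_squares(lambda p:np.ravel([cen(n,*p)[0]-ctr[n] for n in ns]),[511,-394],diff_step=1e-3)
    print('stopper',ns,f.x,f.fun,[(M[n].astype(bool).sum(),cen(n,*f.x)[1]) for n in ns])
o=get_obs();print(o['time'],o['tool_pos'],o['tcp_rot'],o['joint_positions'],o['grip_width'])
E
```

```text
[207.2, 218.3] (206.625, 221.375) [171.0, 219.5] (169.47457627118644, 220.74576271186442)
['top'] [ 551.99 -148.88    0.16    0.18    1.09] deg [ 8.97 10.42 62.39]
[[ 540.57   51.8   130.  ]
 [ 497.7  -115.02  114.  ]
 [ 553.02 -197.41  116.  ]
 [ 592.02  -81.82  130.  ]]
[[-0.45 -0.44  0.11  0.1   0.07  0.29  0.23]
 [-0.71 -0.37 -0.07 -1.14  2.84  0.1   0.87]]
['side'] [ 553.01 -150.56    0.16    0.21    1.08] deg [ 9.22 12.2  61.96]
[[ 540.71   50.06  130.  ]
 [ 499.67 -119.85  114.  ]
 [ 553.41 -198.81  116.  ]
 [ 592.76  -83.33  130.  ]]
[[-1.54  0.64 -1.82 -0.1   0.18  0.76]
 [ 0.72  0.31 -1.25 -0.35 -0.04  0.24]]
['top', 'side'] [ 552.59 -149.89    0.16    0.2     1.09] deg [ 9.12 11.46 62.21]
[[ 540.62   50.76  130.  ]
 [ 498.83 -117.88  114.  ]
 [ 553.4  -198.3   116.  ]
 [ 592.44  -82.72  130.  ]]
[[-0.5  -0.69 -0.19  0.01  0.06 -0.04  0.12 -1.5   0.63 -1.91 -0.17  0.04
   0.69]
 [-0.5  -0.2   0.31 -0.71  3.16  0.97  1.14  0.48 -0.12 -1.55 -0.54 -0.78
   0.09]]
stopper ['top'] [ 512.02 -396.64] [0. 0.] [(np.int64(61), 72.8012014804408)]
stopper ['side'] [ 515.97 -395.63] [0. 0.] [(np.int64(215), 187.26404159585945)]
stopper ['top', 'side'] [ 513.96 -396.3 ] [-0.57 -0.1   0.56 -0.21] [(np.int64(61), 72.77781884581782), (np.int64(215), 187.75752267544158)]
1.7 [147.99 503.72 240.75] [ 3.14 -0.    2.86] [ 1.14  0.34  1.52  0.    1.28 -0.15] 91.7421034918786
```

play_rows --rows '[[[0.86,-0.46,0],[0,0,-1]],[[0.86,-0.46,0],[0,0,-1]],[[0.86,-0.46,0],[0,0,-1]],[[0.86,-0.46,0],[0,0,-1]],[[0.86,-0.46,0],[0,0,-1]],[[0.86,-0.46,0],[0,0,-1]],[[0.86,-0.46,0],[0,0,-1]],[[0.86,-0.46,0],[0,0,-1]],[[0.86,-0.46,0],[0,0,-1]],[[0.44,-0.85,0],[0,0,-1]],[[0.44,-0.85,0],[0,0,-1]],[[0.44,-0.85,0],[0,0,-1]]]' --hand 1

```text
time: 3.2
tool_pos: [420.2, 302.2, 240.7]
tcp_rot: [3.142, -0.0, 1.176]
contact_force: [0.2, 0.0, -0.5]
grip_width: 91.7
finger_force: 0.0
```

play_rows --rows '[[[0.44,-0.9,0],[0,0,0]],[[0.44,-0.9,0],[0,0,0]],[[0.44,-0.9,0],[0,0,0]],[[0.44,-0.9,0],[0,0,0]],[[0.44,-0.9,0],[0,0,0]],[[0.44,-0.9,0],[0,0,0]],[[0.02,-1,0],[0,0,0]],[[0.02,-1,0],[0,0,0]],[[0.02,-1,0],[0,0,0]],[[0.02,-1,0],[0,0,0]],[[0.02,-1,0],[0,0,0]],[[0.02,-1,0],[0,0,0]]]'

```text
time: 4.7
tool_pos: [502.6, -39.9, 240.8]
tcp_rot: [3.141, -0.0, 1.18]
contact_force: [0.5, -0.4, -0.3]
grip_width: 92.3
finger_force: 0.0
```

play_rows --rows '[[[0.02,-1,0],[0,0,0]],[[0.02,-1,0],[0,0,0]],[[0.02,-1,0],[0,0,0]],[[0.02,-1,0],[0,0,0]],[[0.02,-1,0],[0,0,0]],[[0.02,-1,0],[0,0,0]],[[0.02,-1,0],[0,0,0]],[[0.02,-1,0],[0,0,0]],[[0.02,-1,0],[0,0,0]],[[0.02,-1,-0.5],[0,0,0]],[[0.02,-1,-0.8],[0,0,0]],[[0.02,-0.9,-0.8],[0,0,0]]]'

```text
time: 6.2
tool_pos: [509.7, -397.1, 177.0]
tcp_rot: [3.141, 0.0, 1.18]
contact_force: [0.0, -0.4, 0.8]
grip_width: 91.6
finger_force: 0.0
```

play_rows --rows '[[[0.08,0,-0.8],[0,0,0]],[[0,0,-0.8],[0,0,0]],[[0,0,-0.8],[0,0,0]],[[0,0,-0.7],[0,0,0]],[[0,0,-0.45],[0,0,0]],[[0,0,0],[0,0,0]]]'

```text
time: 6.95
tool_pos: [511.8, -395.6, 70.3]
tcp_rot: [-3.14, -0.001, 1.18]
contact_force: [0.2, 0.6, -0.5]
grip_width: 92.1
finger_force: 0.0
```

```bash
python3 - <<'E'
from h import *
o=get_obs();print(o['tool_pos'],o['contact_force'])
a=capture('side');b=capture('top')
x=cv2.resize(a['frame'][180:330,270:420,::-1],(450,450),interpolation=cv2.INTER_CUBIC)
y=cv2.resize(b['frame'][150:275,310:410,::-1],(350,450),interpolation=cv2.INTER_CUBIC)
cv2.imwrite('pics/g1.png',np.hstack([x,y]))
E
```

```text
[ 511.80962651 -395.59467047   70.28079175] [ 0.23240829  0.57508351 -0.50991832]
```

View pics/g1.png

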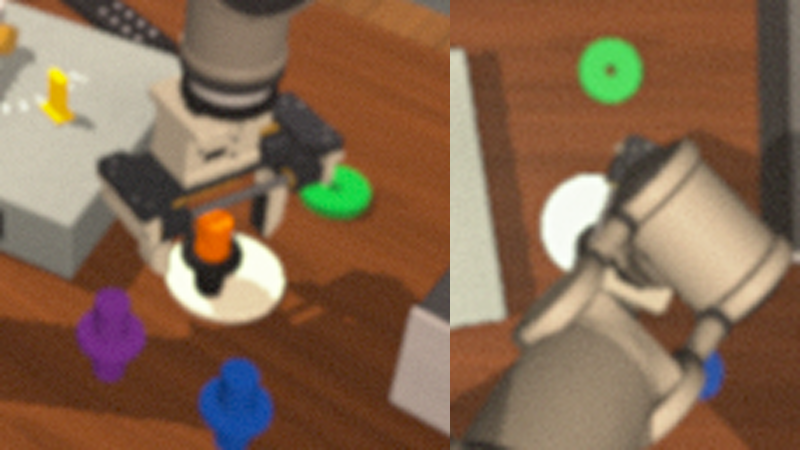

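The side crop shows the orange knob at (212, 235), midway between the finger tips at (155, 255) and (265, 215). I'll close the gripper and lift.

play_rows --rows '[[[0,0,0],[0,0,0]],[[0,0,0],[0,0,0]],[[0,0,0],[0,0,0]],[[0,0,0],[0,0,0]],[[0,0,0],[0,0,0]],[[0,0,0],[0,0,0]],[[0,0,0],[0,0,0]]]' --hand -1

```text
time: 7.92
tool_pos: [512.2, -396.0, 71.2]
tcp_rot: [3.142, 0.0, 1.18]
contact_force: [-0.2, 0.7, 1.0]
grip_width: 27.3
finger_force: 30.0
```

play_rows --rows '[[[0,0,0.3],[0,0,0]],[[0,0,0.8],[0,0,0]],[[0,0,1],[0,0,0]],[[0,0,1],[0,0,0]],[[0,0,1],[0,0,0]],[[0,0,1],[0,0,0]]]'

```text
time: 8.68
tool_pos: [512.1, -395.9, 225.9]
tcp_rot: [3.141, 0.0, 1.18]
contact_force: [-0.2, 0.6, -0.2]
grip_width: 27.4
finger_force: 30.0
```

play_rows --rows '[[[0.06,0.5,0],[0,0,0]],[[0.06,0.9,0],[0,0,0]],[[0.06,1,0],[0,0,0]],[[0.06,1,0],[0,0,0]],[[0.06,1,0],[0,0,0]],[[0.06,1,0],[0,0,0]],[[0.06,1,0],[0,0,0]],[[0.06,1,0],[0,0,0]],[[0.06,1,0],[0,0,0]],[[0.06,1,0],[0,0,0]],[[0.06,1,0],[0,0,0]],[[0.06,1,0],[0,0,0]]]'

```text
time: 10.18
tool_pos: [532.7, -52.0, 223.1]
tcp_rot: [-3.139, 0.0, 1.181]
contact_force: [1.3, 0.3, -1.0]
grip_width: 27.0
finger_force: 30.0
```

play_rows --rows '[[[0.06,1,0],[0,0,0]],[[0.06,1,0],[0,0,0]],[[0.06,0.9,0],[0,0,0]],[[0.05,0.6,-0.5],[0,0,0]],[[0,0,-0.3],[0,0,0]],[[0,0,0],[0,0,0]],[[0,0,0],[0,0,0]]]'

```text
time: 11.05
tool_pos: [540.8, 50.1, 200.2]
tcp_rot: [3.142, 0.0, 1.179]
contact_force: [1.0, 0.2, -1.4]
grip_width: 27.3
finger_force: 30.0
```

```bash
python3 - <<'E'
from h import *
import pickle
np.set_printoptions(precision=1,suppress=True)
o=get_obs();print(o['time'],o['tool_pos'],o['contact_force'])
cs={n:capture(n) for n in('side','top')};pickle.dump(cs,open('cs2.pkl','wb'))
for q in('collar','stopper','stopper_grip','flask_rim'):
    for r in pinpoint(q,'side')[:4]: print(q,round(r['p'],2),np.array(r['at']))
t=np.array(o['tool_pos'])
for d in(0,-62.7,-24.7): print(proj(cs['side'],t+[0,0,d]))
print(proj(cs['side'],[540.6,50.8,130]))
x=cv2.resize(cs['side']['frame'][110:230,165:285,::-1],(590,590),interpolation=cv2.INTER_CUBIC)
cv2.imwrite('pics/f1.png',x)
E
```

```text
11.05 [540.8  50.1 200.2] [ 1.   0.2 -1.4]
collar 0.75 [316.3 348.4]
collar 0.56 [158.2 220.3]
stopper 0.91 [302.8 303.3]
stopper 0.79 [167.  219.5]
stopper 0.74 [323.8 346. ]
stopper_grip 0.94 [282.8 307.1]
stopper_grip 0.66 [306.2 347.1]
stopper_grip 0.55 [148.6 218.8]
flask_rim 0.66 [168.8 220.4]
[[149.1 218.7]]
[[167.3 220.2]]
[[156.4 219.3]]
[[169.3 220.2]]
```

View pics/f1.png

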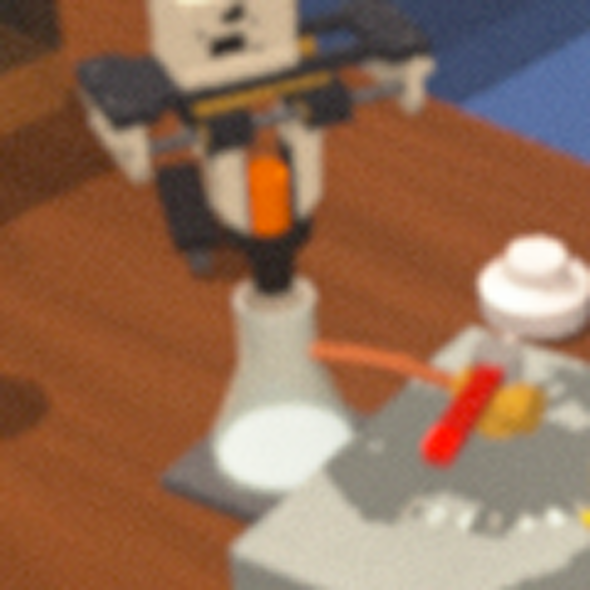

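The stopper hangs upright just above the mouth: foot at (272, 290), mouth centre at (275, 294). I'll lower it gently and watch the force.

play_rows --rows '[[[0.02,-0.02,-0.4],[0,0,0]],[[0,0,-0.4],[0,0,0]],[[0,0,-0.3],[0,0,0]],[[0,0,-0.1],[0,0,0]]]'

```text
time: 11.85
tool_pos: [540.9, 50.5, 163.2]
tcp_rot: [-3.14, 0.001, 1.18]
contact_force: [-0.1, 1.6, -0.6]
grip_width: 27.3
finger_force: 30.0
```

play_rows --rows '[[[0,0,-0.1],[0,0,0]],[[0,0,-0.05],[0,0,0]],[[0,0,0],[0,0,0]]]'

```text
time: 12.22
tool_pos: [541.4, 50.4, 159.9]
tcp_rot: [3.141, -0.0, 1.18]
contact_force: [-0.2, 0.3, -1.7]
grip_width: 27.4
finger_force: 30.0
```

play_rows --rows '[[[0,0,-0.05],[0,0,0]],[[0,0,-0.05],[0,0,0]],[[0,0,-0.03],[0,0,0]],[[0,0,0],[0,0,0]]]'

```text
time: 12.72
tool_pos: [541.3, 50.4, 155.7]
tcp_rot: [-3.142, 0.0, 1.18]
contact_force: [-0.2, -0.9, -1.4]
grip_width: 27.4
finger_force: 30.0
```

play_rows --rows '[[[0,0,-0.03],[0,0,0]],[[0,0,-0.03],[0,0,0]],[[0,0,0],[0,0,0]]]'

```text
time: 13.1
tool_pos: [541.5, 50.4, 155.2]
tcp_rot: [3.14, -0.0, 1.18]
contact_force: [-2.7, 0.1, 8.0]
grip_width: 27.4
finger_force: 30.0
```

play_rows --rows '[[[0,0,0.03],[0,0,0]],[[0,0,0],[0,0,0]],[[0,0,0],[0,0,0]],[[0,0,0],[0,0,0]],[[0,0,0],[0,0,0]]]' --hand 1

```text
time: 13.72
tool_pos: [541.3, 50.4, 154.8]
tcp_rot: [-3.142, 0.0, 1.18]
contact_force: [-0.0, 0.2, 0.4]
grip_width: 72.6
finger_force: 0.0
```

play_rows --rows '[[[0,0,0.5],[0,0,0]],[[0,0,1],[0,0,0]],[[0,0,1],[0,0,0]],[[0,-1,0.5],[0,0,-1]],[[0,-1,0],[0,0,-1]],[[0,-1,0],[0,0,-1]],[[0,-1,0],[0,0,-1]],[[0,-0.8,0],[0,0,-1]],[[0,-0.4,0],[0,0,-0.8]],[[0,0,0],[0,0,0]]]'

```text
time: 14.98
tool_pos: [541.4, -106.3, 245.8]
tcp_rot: [3.141, -0.001, 0.37]
contact_force: [-0.1, -0.4, 0.4]
grip_width: 92.0
finger_force: 0.0
```

```bash
python3 - <<'E'
from h import *
import pickle
np.set_printoptions(precision=1,suppress=True)
o=get_obs();print(o['time'],o['tool_pos'],o['tcp_rot'])
cs={n:capture(n) for n in('side','top')};pickle.dump(cs,open('cs3.pkl','wb'))
x=cv2.resize(cs['side']['frame'][110:230,175:295,::-1],(500,500),interpolation=cv2.INTER_CUBIC)
for z,r in((130,27),(137,27),(172,14)):
    p=proj(cs['side'],[[540.6+r*np.cos(a),50.8+r*np.sin(a),z] for a in np.linspace(0,6.28,24)])
    for a,b in p: cv2.circle(x,(int((b-175+.5)*500/120),int((a-110+.5)*500/120)),1,(255,255,0),-1)
y=cv2.resize(cs['top']['frame'][150:270,200:275,::-1],(300,500),interpolation=cv2.INTER_CUBIC)
cv2.imwrite('pics/p1.png',np.hstack([x,y]))
E
```

```text
14.975 [ 541.4 -106.3  245.8] [ 3.1 -0.   0.4]
```

View pics/p1.png

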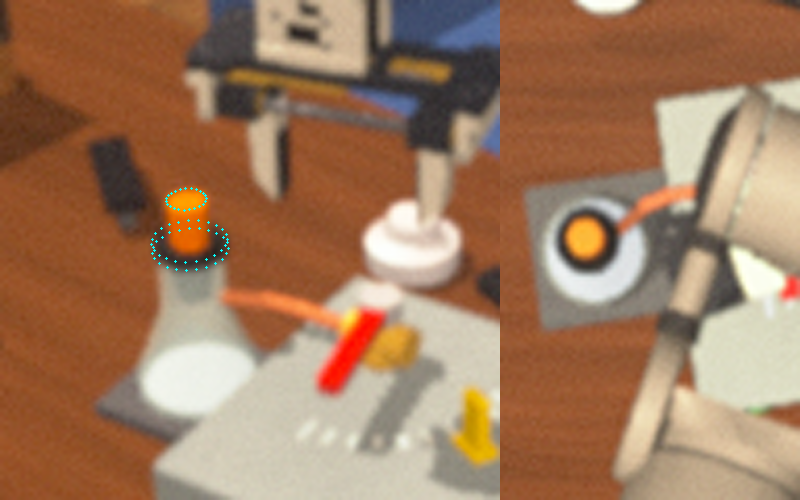

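The stopper is seated: the collar and knob coincide with the home overlay drawn in cyan around (190, 245) and (187, 198). Next is the lever.

play_rows --rows '[[[-0.32,-0.05,-0.3],[0,0,-0.07]],[[-0.32,-0.04,-0.9],[0,0,0]],[[0,0,-0.9],[0,0,0]],[[0,0,-0.9],[0,0,0]],[[0,0,-0.8],[0,0,0]],[[0,0,-0.5],[0,0,0]],[[0,0,-0.23],[0,0,0]],[[0,0,0],[0,0,0]]]'

```text
time: 16.08
tool_pos: [522.3, -108.1, 109.2]
tcp_rot: [3.141, -0.0, 0.361]
contact_force: [-0.2, 0.5, 0.1]
grip_width: 92.0
finger_force: 0.0
```

play_rows --rows '[[[0,0,0],[0,0,0]],[[0,0,0],[0,0,0]],[[0,0,0],[0,0,0]],[[0,0,0],[0,0,0]],[[0,0,0],[0,0,0]],[[0,0,0],[0,0,0]],[[0,0,0],[0,0,0]],[[0,0,0],[0,0,0]]]' --hand -1

```text
time: 17.08
tool_pos: [522.1, -108.6, 109.0]
tcp_rot: [3.141, 0.0, 0.361]
contact_force: [0.8, -1.5, -1.2]
grip_width: 17.6
finger_force: 30.0
```

```bash
python3 - <<'E'
from h import *
o=get_obs();print(o['time'],o['tool_pos'],o['tcp_rot'],o['contact_force'],o['moment'],o['joint_positions'],o['grip_width'])
P=np.array([592.4,-82.7]);r=75
t0=200.6;a=np.radians(np.linspace(t0,251.3,9))
Q=P+r*np.c_[np.cos(a),np.sin(a)]
print(np.round(Q,1));print(np.round(np.diff(Q,axis=0)/30,3),(251.3-t0)/8/8)
E
```

```text
17.075 [ 522.13213983 -108.63415639  109.0307186 ] [3.14086190e+00 1.39253431e-04 3.60616480e-01] [ 0.78385289 -1.54024805 -1.1745019 ] [-0.24888614  0.13395392 -0.36459274] [-3.48510343e-01  4.98720453e-01  1.67771429e+00 -7.85067090e-04
  9.64787897e-01  8.62116502e-01] 17.55281581523672
[[ 522.2 -109.1]
 [ 525.5 -116.7]
 [ 529.7 -123.8]
 [ 534.6 -130.5]
 [ 540.3 -136.6]
 [ 546.5 -142. ]
 [ 553.4 -146.7]
 [ 560.7 -150.7]
 [ 568.4 -153.7]]
[[ 0.111 -0.253]
 [ 0.139 -0.239]
 [ 0.164 -0.222]
 [ 0.188 -0.203]
 [ 0.209 -0.181]
 [ 0.228 -0.157]
 [ 0.244 -0.131]
 [ 0.256 -0.103]] 0.7921875000000003
```

play_rows --rows '[[[0.11,-0.25,0],[0,0,0.79]],[[0.14,-0.24,0],[0,0,0.79]],[[0.165,-0.22,0],[0,0,0.79]],[[0.19,-0.205,0],[0,0,0.79]],[[0.21,-0.18,0],[0,0,0.79]],[[0.23,-0.16,0],[0,0,0.79]]]'

```text
time: 17.82
tool_pos: [552.8, -147.2, 109.0]
tcp_rot: [-3.141, 0.002, 1.025]
contact_force: [-3.8, -4.3, 1.0]
grip_width: 17.9
finger_force: 30.0
```

play_rows --rows '[[[0.245,-0.13,0],[0,0,0.79]],[[0.255,-0.105,0],[0,0,0.79]],[[0,0,0],[0,0,0]],[[0,0,0],[0,0,0]]]'

```text
time: 18.32
tool_pos: [568.4, -154.7, 109.1]
tcp_rot: [3.141, 0.003, 1.243]
contact_force: [-0.8, -6.8, -0.3]
grip_width: 17.9
finger_force: 29.9
```

play_rows --rows '[[[0,0,0],[0,0,0]],[[0,0,0],[0,0,0]],[[0,0,0],[0,0,0]],[[0,0,0],[0,0,0]],[[0,0,0],[0,0,0]],[[0,0,0],[0,0,0]]]' --hand 1

```text
time: 19.08
tool_pos: [568.5, -152.9, 109.0]
tcp_rot: [3.141, -0.0, 1.243]
contact_force: [0.1, -0.2, -0.2]
grip_width: 73.2
finger_force: 0.0
```

play_rows --rows '[[[0,0,0.4],[0,0,0]],[[0,0,0.9],[0,0,0]],[[0,0,1],[0,0,0]],[[0,0,1],[0,0,0]],[[0,-1,0.5],[0,0,0]],[[0,-1,0],[0,0,0]],[[0,-1,0],[0,0,0]],[[0,-1,0],[0,0,0]],[[0,-1,0],[0,0,0]],[[0,-1,0],[0,0,0]],[[0,-1,0],[0,0,0]],[[0,0,0],[0,0,0]]]'

```text
time: 20.58
tool_pos: [567.9, -365.0, 223.4]
tcp_rot: [3.141, 0.001, 1.241]
contact_force: [0.2, 0.6, 0.4]
grip_width: 91.8
finger_force: 0.0
```

```bash
python3 - <<'E'
from h import *
import pickle
np.set_printoptions(precision=2,suppress=True)
o=get_obs();print(o['time'],o['tool_pos'])
cs={n:capture(n) for n in('side','top')};pickle.dump(cs,open('cs4.pkl','wb'))
for q,z in(('lever_tip',114),('tab_mark',116),('pivot',114)):
    for n in cs:
        for r in pinpoint(q,n)[:2]: print(q,n,round(r['p'],2),np.array(r['at']),atz(cs[n],r['at'],z))
def big(f,r0,r1,c0,c1,w,h): return cv2.resize(f[r0:r1,c0:c1,::-1],(w,h),interpolation=cv2.INTER_CUBIC)
x=big(cs['side']['frame'],165,225,235,310,500,400); y=big(cs['top']['frame'],180,220,250,310,0,0) if 0 else big(cs['top']['frame'],180,240,250,295+0,300,400)
cv2.imwrite('pics/l1.png',np.hstack([x,y]))
E
```

```text
20.575 [ 567.92 -364.99  223.37]
lever_tip side 0.52 [198.3 284. ] [ 567.63 -171.36  114.  ]
lever_tip top 0.52 [202.8 288.7] [ 559.51 -168.6   114.  ]
tab_mark side 0.44 [203.7 286. ] [ 550.06 -192.4   116.  ]
tab_mark top 0.4 [203.7 299. ] [ 556.9  -202.35  116.  ]
pivot side 0.75 [182.9 271.4] [601.9  -96.89 114.  ]
pivot side 0.6 [179.1 218.2] [516.23  36.14 114.  ]
pivot top 0.25 [167.  153.3] [671.22 279.76 114.  ]
```

View pics/l1.png

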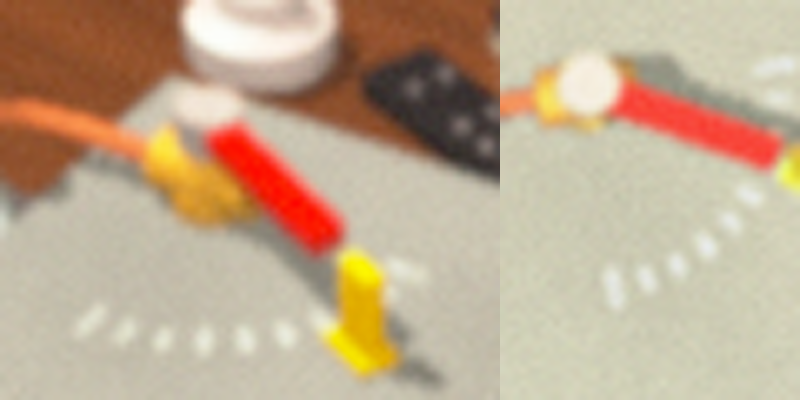

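The crop shows the red lever running from the hub to the yellow tab, ending just short of it: lever end at (325, 235), tab top at (360, 262). I'll put a number on the residual angle.

```bash
cat > fit.py <<'E'
from h import *
import pickle,sys
from scipy.optimize import least_squares
np.set_printoptions(precision=2,suppress=True)
cs=pickle.load(open(sys.argv[1],'rb'))
P=np.array([592.4,-82.7])
def box(a,r0,r1,w,z0,z1):
    d=np.array([np.cos(a),np.sin(a)]);e=np.array([-d[1],d[0]])
    return np.array([[*(P+r*d+s*w/2*e),z] for r in(r0,r1) for s in(-1,1) for z in(z0,z1)])
U=8
def render(c,b,off,roi):
    q=(proj(c,b)[:,::-1]+off-[roi[2],roi[0]]+.5)*U*16
    m=np.zeros(((roi[1]-roi[0])*U,(roi[3]-roi[2])*U),np.uint8)
    cv2.fillConvexPoly(m,cv2.convexHull(q.round().astype(np.int32)),255,cv2.LINE_AA,4)
    m=cv2.GaussianBlur(m.astype(float)/255,(0,0),.8*U)
    return cv2.resize(m,None,fx=1/U,fy=1/U,interpolation=cv2.INTER_AREA)
for n in('side','top'):
    c=cs[n];f=c['frame'].astype(float)
    roi={'side':(175,225,250,305),'top':(180,220,258,312)}[n]
    g=f[roi[0]:roi[1],roi[2]:roi[3]]
    red=np.clip((g[...,0]-g[...,1])/220-.1,0,1); red[(g[...,1]>90)]=0
    yel=np.clip((np.minimum(g[...,0],g[...,1])-g[...,2])/200-.15,0,1); yel[g[...,1]<90]=0
    # lever: angle, offset, inner radius, gain
    def rl(p): return (p[4]*render(c,box(p[0],p[3],100,18,107,121),p[1:3],roi)-red).ravel()
    l=min((least_squares(rl,[a,0,0,15,1],diff_step=[2e-3,1,1,.05,.05],x_scale=[.05,1,1,5,1]) for a in np.radians([247,251,255])),key=lambda r:r.cost)
    b0=np.radians(251.3)
    def tabmask(z0):
        y=yel.copy()
        if n=='side':
            cut=int(proj(c,[*(P+122*np.array([np.cos(b0),np.sin(b0)])),90])[0,0])-roi[0]; y[cut:]=0; return y,cut
        return y,None
    y,cut=tabmask(0); y[:, :({'side':283,'top':290}[n]-roi[2])]=0
    def rt(p):
        m=p[2]*render(c,box(p[0],111+p[1],133+p[1],10,70,116),l.x[1:3],roi)
        if cut: m[cut:]=0
        return (m-y).ravel()
    t=least_squares(rt,[b0,0,1],diff_step=[2e-3,1,.05],x_scale=[.05,2,1])
    print(n,'lever',np.degrees(l.x[0]),l.x[1:],'cost',l.cost,'tab',np.degrees(t.x[0]),t.x[1:],'cost',t.cost,(y**2).sum()/2)
E
python3 fit.py cs4.pkl
```

```text
side lever 251.06440083634155 [-1.6  -1.07 27.57  0.73] cost 10.009045875111283 tab 253.72200564192758 [0.   0.58] cost 3.0929365923675456 13.630625
top lever 251.11788062239268 [-0.   0.  18.3  0.5] cost 6.581782624762013 tab 250.71996477348225 [0.   0.85] cost 0.8541459445358343 9.685975000000001
```

```bash
python3 - <<'E'
s=open('fit.py').read()
s=s.replace("[a,0,0,15,1],diff_step=[2e-3,1,1,.05,.05]","[a,10,10,15,1],diff_step=[2e-3,.03,.03,.05,.05]").replace("off-[roi","off-10-[roi")
s=s.replace("111+p[1],133+p[1]","101+p[1],123+p[1]").replace("[b0,0,1],diff_step=[2e-3,1,.05]","[b0,10,1],diff_step=[2e-3,.1,.05]")
open('fit.py','w').write(s)
E
python3 fit.py cs4.pkl
```

```text
side lever 250.67939274355894 [ 8.75  9.11 26.52  0.72] cost 9.972996331828009 tab 251.3936554979336 [18.1   0.74] cost 1.2359561312554581 13.630625
top lever 251.0214716777494 [ 8.63  9.49 23.94  0.52] cost 6.1298885054799115 tab 250.77374525297068 [13.56  0.87] cost 0.7207633189786655 9.685975000000001
```

The lever points along about 250.9° and the tab about 251.1°, which agree within the measuring error. The stopper is seated and the arm is clear, so I'll hand the job in.

```bash
python3 -c "
from h import *
print(bot.close_job())"
```

```text
the job is handed in; nothing more can be done
None
```

The stopper is seated in the flask with its collar down on the rim, the red lever points at the yellow tab to within about half a degree, and the job was handed in at about 21 s of the 51 s allowed.

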